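# Hang the stirring paddle plumb in its carrier and lock it in

## Task

The washed stirring paddle on the worktop has to go back beside its twin, in the free right-hand fork of the steel carrier, ready for the autoclave. Pick it up, ease your grip until it swings plumb between your fingers, hold it there plumb and still, away from the carrier, before you take it over, then slide its shaft into the fork, lower its collar fully home in the pocket and let go. Finally lock it in: pull up the sprung black knob beside that fork, turn it until its steel tongue lies across the fork over the collar, and let it drop right down into its notch; leave the weighing bottle, the beaker and the timer where they stand.

Things in the scene. Friction and masses are not known exactly. Their poses are not given: they have to be found in the camera images.
- paddle: Steel paddle, about 0.34 kg, lying almost level, blade down. Origin: underside centre of its collar (26 mm dia, 8 thick). Own +x runs along the shaft to the head (up once hung); y across the blade. Shaft 10 dia, from x=-148 to 48 mm; blade 64 x 40 x 6 at x=-152..-112, screwed to one side. Centre of mass near x=-88. Above x=41 a 17 mm boss with the cross-bar. On the bench: origin 13 mm up.
- paddle_bar_mid (a point): Middle of the square cross-bar through the head, 50 mm from the origin along +x, 14 mm up at the start. Bar 28 mm long along paddle y, 10 mm square, smooth flat ends (friction about 0.5): pinch it end to end. Gripped firmly (60 to 80 N) the paddle hangs far aslant; eased slowly to about 8 N on each end it swings about the bar to within 0.15 rad of plumb; under about 5 N it falls.
- carrier: Fixed steel carrier, about 150 x 300 x 250 mm, two places. Origin on the worktop; +x to its back, +y left; forks open to -x. Free fork at y=-75 mm, right; the left one (y=+75) holds a fixed twin paddle under a fixed locked knob, 75 mm left of it. Forks 16 mm thick; slot 15 mm wide, flared in front; tips 40 mm before the seat. Base 10 mm high, rear posts at x=88, y=-105 and 175.
- seat (a point): Centre of the pocket floor of the free fork, 190 mm above the worktop, where the paddle's origin belongs. Pocket 30 mm wide, 31.5 mm front to back, for the 26 mm collar; its lips are 4 mm high all round: the collar must come in at least 5 mm above the floor, over the front lip, and be lowered. The slot ends so that the shaft stops 1.5 mm behind the centre.
- knob_grip (a point): Middle of the black grip bar of the knob, 75 mm left of and 15 mm before the seat, 217 mm up when down; axis vertical. Bar 40 long, 12 wide, top 226 mm up, lying along the tongue; discs below 209 mm, so pinch it above that. Tongue 13 wide, 4 thick, reaching 87 mm from the axis, underside 9.5 mm above the pocket floor when down: 1.5 mm over a seated collar; a collar not home holds it up.
- knob_turn (a joint): Turn of the knob, rad, counterclockwise seen from above. 0: open, the tongue points at -2.87 rad in the carrier's frame (to the front). 1.30: locked, it points at -1.57 rad (to the right, across the fork). Stops just past both. A pin under the knob sits in a notch at either end, with about 0.05 rad of play, so it turns only when pulled up.
- knob_lift (a joint): How far the knob is pulled up, m: 0 down in a notch, 0.0065 with its pin on the raised track between the notches, stop at 0.012. Pull it up 8 to 10 mm to turn it. The spring presses it down with 5 N at 0 and 9 N at 0.010.
- weigh_bottle: Bystander: small glass weighing bottle with a knob lid, 39 mm dia, 59 high; origin under its centre.
- beaker: Bystander: glass beaker, 66 mm dia, 75 high; origin under its centre.
- timer: Bystander: flat bench timer with four keys, 60 x 66 x 16 mm; origin under its centre.

How it is judged:
By the outcome, as a careful person would: the job done as asked, in the order asked, and still so for the second after the job is handed in, with the robot touching nothing.
It also fails if it takes over 53 s, if anything falls off the work surface, if the arm or the gripper's body presses on something with over 40 N, if the wrist force passes 120 N, or if a joint passes its speed limit or range.

## Robot

A 6-joint arm with a two-finger parallel gripper is mounted at the origin on a cart in front of the work surface, level with it; the furniture and walls round the work are solid. World frame = base frame: x ahead of the robot, y to its left, z up, the work surface at z = 0. Lengths are in m, angles in degrees, forces in N, time in s.
With the tool pointing down it reaches from about 0.35 to 0.875 m from the base axis. Payload 4.2 kg.
Tool frame: the origin (TCP) lies midway between the tips of the shut fingers; the grasp point (between the pads) lies 19 mm behind it; z points along the fingers, y is the line along which they close (so a half turn about z gives the same grasp; the last joint's range is limited). The gripper opens to 87 mm and grips with 3 to 60 N. Pads are 19 mm wide; open, the fingers measure 117 mm over their backs; the gripper's body (75 mm by 190 mm) begins 51 mm behind the grasp point.
Start: joints at [88.614, 22.042, 0.453, 0, -68.411, -14.817], TCP at [0.174, 0.6, 0.223] pointing down, gripper open.
Joint ranges: [-179.83, 179.83], [-69.29, 118.12], [-61.27, 80.66], [-181.25, 117.63], [-171.15, -9.14], [-177.46, 177.46]. Speed limits (degrees/s): [159.86, 159.86, 180, 180, 180, 180].

## Interface

Orientations are given as a 3x3 rotation matrix whose columns are the frame's x, y, z axes.
In Python, from station import r, cams gives the robot as it stands.
- The arm moves only by the tool play_rows, never from a script. Its argument "commands" is text: rows parted by semicolons, each of 6 numbers parted by spaces: the shift along the world's x, y, z normalised to -1 to 1, where 1 is 30 mm, then the turn, a rotation vector about the world's x, y, z normalised to -1 to 1, where 1 is 0.15 rad. A call has 1 to 20 rows; each row shifts and turns the commanded pose from where the row before left it; what a row does not reach is not made up. A row lasts 1/10 s, in which the tool goes at most 50 mm and 8.59 degrees, less where a joint would pass 70% of its speed; a pose out of reach is approached as far as the arm can. A call with a number of a shift or a turn outside -1 to 1 is refused whole. A call with a gripper value outside its range is refused whole. "grip" is the finger opening in mm, from 0 to 87, set as the call begins (left out, the last holds). The fingers move at their own pace and stop on an object; the grip force is fixed at half the most. Time passes only in rows, so rows that do not move let the fingers close. It gives the time, the measured TCP pose, the force, the opening and the grip force at its end, in the units of the state.
- r.sense(): the state, without advancing time (a new reading comes with each control period).
- cams.capture(name): name is "side" or "top"; returns (picture, depth): 420x560x3 uint8, blue, green, red; 420x560 float32, m along the optical axis (not along the pixel's ray), 0 where there is no reading.
- cams.camera_info(name): a dict with "mtx" (3x3 intrinsics, pixels), "R" (3x3) and "t" (3): a world point X has camera coordinates R X + t. Camera axes: x right, y down, z forward; pixel columns grow to the right and rows downward; lengths in m; the calibration is good to about 2 mm. A picture is of the moment at which its call begins. camera_info takes no time and is no camera call.
- r.finish_job(): hands the job in; it is judged then, once.
The state is a dict: "time_s": time; "joints": joint angles; "joint_velocities": joint speeds; "effort": joint torques, N m; "tcp_pos": TCP position; "ee_rot": TCP orientation; "wrist_force": force on the tool from outside, world axes, zero at the start; "moment": the same for the moment, N m; "gripper_width": opening from 0.0 (shut) to 1.0 (fully open); "gripper_force": force on a finger pad.
Only numpy, scipy, OpenCV 4.12 (cv2) and the standard library are available. Lean on these libraries where they do the work, as an engineer would, in place of code of your own. Each camera call takes 0.05 s, during which the arm holds its last target. There are 200 camera calls.

## Working session

There is one attempt and no reset: what is moved stays moved. The work goes in short steps, Python scripts to look and compute and a tool call to move; the robot and the scene stay as the last step left them, time stands still between calls to the robot, and variables do not carry over. Pictures are saved under pics/ and viewed, at most 10 in all, crops included, and the job is handed in when it is done.

Besides the shell and the picture viewer there is one more tool, called after "Emit:" as name(argument=value, ...) on one line, values as JSON. play_rows: Moves the arm, as the interface text tells. Scaled input: -1 to 1 covers 30 mm each way for a shift and 0.15 rad each way for a turn. Its arguments: {"type":"object","properties":{"commands":{"type":"string"},"grip":{"type":"number"}},"required":["commands"]}

```bash
ls; mkdir -p pics; python3 - <<'E'
from station import r,cams
import cv2,numpy as np
for n in("top","side"):
    p,d=cams.capture(n); cv2.imwrite(f"pics/{n}0.png",p); np.save(f"pics/{n}0.npy",d)
    i=cams.camera_info(n); print(n,np.round(i["mtx"],1).tolist(),np.round(i["R"],4).tolist(),np.round(i["t"],4).tolist())
s=r.sense();print(s["time_s"],s["tcp_pos"],np.round(s["ee_rot"],3),s["gripper_width"],s["gripper_force"])
E
```

```text
pics
top [[441.6, 0.0, 278.0], [0.0, 441.6, 211.3], [0.0, 0.0, 1.0]] [[-0.0273, -0.9993, 0.0255], [-0.9806, 0.0219, -0.1946], [0.1939, -0.0303, -0.9806]] [-0.0448, 0.5518, 0.9293]
side [[421.6, 0.0, 277.5], [0.0, 421.6, 213.4], [0.0, 0.0, 1.0]] [[-0.9931, -0.1159, -0.0151], [-0.0426, 0.4793, -0.8766], [0.1089, -0.87, -0.4809]] [0.5284, 0.1489, 0.8536]
0.1 [0.17424583 0.5996692  0.22159728] [[ 0.96  -0.279 -0.   ]
 [-0.279 -0.96  -0.002]
 [ 0.     0.002 -1.   ]] 1.0001179186673004 0.0
```

View pics/top0.png

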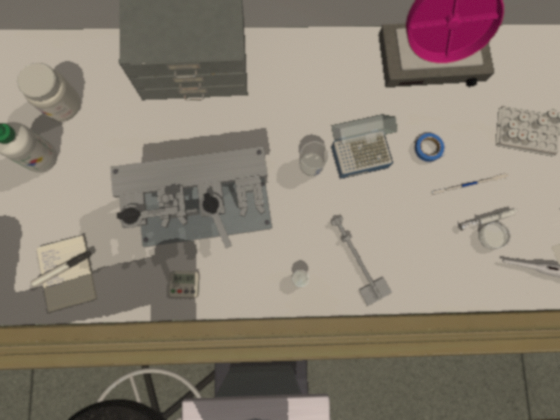

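View pics/side0.png

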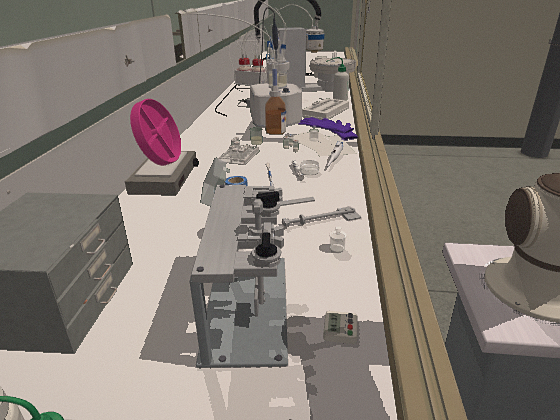

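The top view shows the paddle from its head at about (338,220) to its blade at (374,291). The carrier spans about (112–270, 150–243), with the free fork at (250,190) and its knob at (211,204). The weighing bottle is at (300,278), the beaker at (312,160) and the timer at (184,285). I'll enlarge the two areas that matter.

```bash
cat > h.py <<'E'
from station import r,cams
import cv2,numpy as np
I={n:{k:np.array(v) for k,v in cams.camera_info(n).items()} for n in("top","side")}
def ray(n,u,v):
    c=I[n]; d=c["R"].T@np.linalg.solve(c["mtx"],[u,v,1.]); return -c["R"].T@c["t"],d
def plane(n,u,v,z):
    o,d=ray(n,u,v); return o+d*(z-o[2])/d[2]
def proj(n,X):
    c=I[n]; p=c["mtx"]@(c["R"]@np.array(X,float)+c["t"]); return p[:2]/p[2]
def two(uv1,uv2):
    o,d=ray("top",*uv1);q,e=ray("side",*uv2)
    s=np.linalg.lstsq(np.c_[d,-e],q-o,rcond=None)[0]; a=o+d*s[0];b=q+e*s[1]; return (a+b)/2,np.linalg.norm(a-b)
def cloud(n,d):
    v,u=np.mgrid[:420,:560]; c=I[n]
    P=np.stack([(u-c["mtx"][0,2])/c["mtx"][0,0]*d,(v-c["mtx"][1,2])/c["mtx"][1,1]*d,d],-1)
    return (P-c["t"])@c["R"]
E
python3 - <<'E'
from h import *
p=cv2.imread("pics/top0.png");q=cv2.imread("pics/side0.png")
a=cv2.resize(p[140:310,100:400],None,fx=2.66,fy=2.66,interpolation=cv2.INTER_CUBIC)
cv2.imwrite("pics/topc.png",a)
b=cv2.resize(q[180:370,180:380],None,fx=3.1,fy=3.1,interpolation=cv2.INTER_CUBIC)
cv2.imwrite("pics/sidec.png",b)
d=np.load("pics/top0.npy");X=cloud("top",d)
for u,v in((338,220),(345,236),(360,262),(374,291),(300,278),(312,160),(184,285),(211,204),(250,190),(190,160),(240,155)): print(u,v,np.round(X[v,u],3))
E
```

```text
338 220 [ 0.533 -0.197  0.022]
345 236 [ 0.496 -0.212  0.019]
360 262 [ 0.437 -0.244  0.014]
374 291 [ 0.371 -0.271  0.016]
300 278 [ 0.402 -0.102  0.06 ]
312 160 [ 0.684 -0.145  0.006]
184 285 [0.395 0.155 0.015]
211 204 [0.533 0.069 0.225]
250 190 [ 0.567 -0.001  0.189]
190 160 [0.63  0.115 0.188]
240 155 [0.638 0.017 0.191]
```

View pics/topc.png

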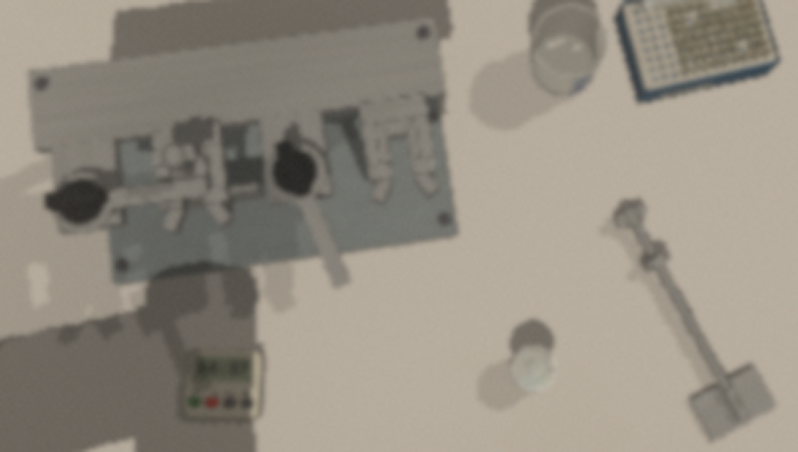

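View pics/sidec.png

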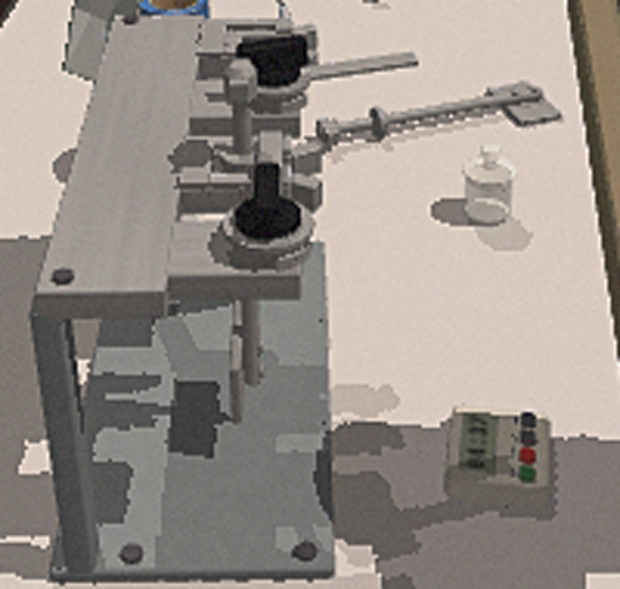

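The enlarged top crop (scale 2.66, offset 100,140) shows the bar at about (629,213), the collar at (654,252) and the blade at (732,402). The free slot is at about (405,150), the free knob at (295,168) with its tongue pointing to the front at (340,280), and the twin's knob at (80,202). Next I'll measure these numerically.

```bash
python3 - <<'E'
from h import *
p=cv2.imread("pics/top0.png");X=cloud("top",np.load("pics/top0.npy"))
Xs=cloud("side",np.load("pics/side0.npy"));q=cv2.imread("pics/side0.png")
# knobs: black high points in both views
for n,im,C in(("top",p,X),("side",q,Xs)):
    m=((im.max(2)<75)&(C[...,2]>.215)&(C[...,2]<.24)&(C[...,0]>.4)&(C[...,0]<.7)).astype(np.uint8)
    k,l,s,c=cv2.connectedComponentsWithStats(m)
    for i in range(1,k):
        if s[i,4]>15:
            P=C[l==i]; rc=cv2.minAreaRect((P[:,:2]*1000).astype(np.float32))
            print(n,"knob",s[i,4],np.round(c[i],1),"zmed",np.round(np.median(P[:,2]),4),"rect",np.round(rc[0],1),np.round(rc[1],1),round(rc[2],1),"plane",np.round(plane(n,*c[i],.226),4))
# rear beam top
m=(abs(X[...,2]-.19)<.02)&(X[...,0]>.58)&(X[...,0]<.72)&(X[...,1]>-.05)&(X[...,1]<.25)
P=X[m];print("beam z",np.percentile(P[:,2],[5,50,95]).round(4))
mm=m.astype(np.uint8);cn=max(cv2.findContours(mm,0,1)[0],key=cv2.contourArea);
rc=cv2.minAreaRect(np.float32([plane("top",u,v,np.median(P[:,2]))[:2]*1000 for (u,v) in cn[:,0]]));print("beam",rc)
# paddle
m=(X[...,2]>.006)&(X[...,2]<.05)&(X[...,0]>.33)&(X[...,0]<.57)&(X[...,1]<-.16)&(X[...,1]>-.33)
g=cv2.cvtColor(p,cv2.COLOR_BGR2GRAY);bg=np.median(g[200:300,330:420]);print("bg",bg)
m2=(g<bg-22);m2[:200]=0;m2[310:]=0;m2[:,:325]=0;m2[:,400:]=0
for nm,M in(("depth",m),("grey",m2)):
    k,l,s,c=cv2.connectedComponentsWithStats(M.astype(np.uint8));i=1+s[1:,4].argmax();v,u=np.nonzero(l==i)
    W=np.array([plane("top",a,b,.014)[:2]*1000 for a,b in zip(u,v)])
    mu=W.mean(0);a=np.linalg.svd(W-mu,full_matrices=0)[2][0];a*=np.sign(a[0])
    for _ in range(3):
        t=(W-mu)@a;n=np.array([-a[1],a[0]]);e=(W-mu)@n
        # per-slice midline
        T=np.arange(np.floor(t.min()),t.max(),4)
        S=[(x+2,(e[(t>=x)&(t<x+4)].min()+e[(t>=x)&(t<x+4)].max())/2,np.ptp(e[(t>=x)&(t<x+4)])) for x in T if ((t>=x)&(t<x+4)).sum()>1]
        S=np.array(S);th=S[(S[:,2]<20)]
        f=np.polyfit(th[:,0],th[:,1],1);mu=mu+n*f[1];a=a+n*f[0];a/=np.linalg.norm(a)
    print(nm,len(u),"dir",np.degrees(np.arctan2(a[1],a[0])).round(2),"mu",mu.round(1))
    t=(W-mu)@a
    for x,ee,w in S: print(int(x),np.round(mu+a*x,0),round(ee,1),round(w,1),end=" | ")
    print()
E
```

```text
top knob 134 [209.1 203. ] zmed 0.2247 rect [535.8  73.3] [38.1 11.8] 22.4 plane [0.535  0.0725 0.226 ]
top knob 145 [128.5 214.1] zmed 0.2249 rect [518.7 220.1] [12.3 35.9] 6.3 plane [0.5176 0.2183 0.226 ]
side knob 155 [267.5 195.6] zmed 0.2223 rect [538.9  74.8] [38.9 16.2] 23.5 plane [0.5361 0.0861 0.226 ]
side knob 16 [255.9 215.4] zmed 0.2247 rect [544.8 153.9] [2.2 6.5] 66.3 plane [0.5446 0.1579 0.226 ]
side knob 151 [265.5 242.1] zmed 0.2244 rect [519.8 225.2] [10.4 37.1] 8.1 plane [0.5185 0.2337 0.226 ]
beam z [0.1877 0.1902 0.1929]
beam ((604.093994140625, 109.33488464355469), (71.66474914550781, 283.775146484375), 6.434317588806152)
bg 174.0
depth 677 dir 26.36 mu [ 429.  -245.3]
-83 [ 355. -282.] 2.0 60.5 | -79 [ 358. -280.] 2.9 60.5 | -75 [ 362. -279.] 3.2 59.4 | -71 [ 365. -277.] -0.6 58.7 | -67 [ 369. -275.] 1.7 61.6 | -63 [ 373. -273.] 0.5 59.6 | -59 [ 376. -272.] 2.4 61.6 | -55 [ 380. -270.] 1.7 60.8 | -51 [ 383. -268.] 5.6 52.5 | -47 [ 387. -266.] 5.5 50.5 | -43 [ 390. -264.] 0.2 9.4 | -39 [ 394. -263.] -0.1 9.4 | -35 [ 398. -261.] 0.2 8.3 | -31 [ 401. -259.] -0.0 8
[... 2016 characters left out ...]
-0.9 14.7 | 43 [ 465. -228.] -0.5 13.6 | 47 [ 468. -226.] -0.2 12.5 | 51 [ 472. -224.] 0.7 12.5 | 55 [ 476. -223.] 1.1 13.6 | 59 [ 479. -221.] -0.6 12.5 | 63 [ 483. -219.] 0.2 10.5 | 67 [ 486. -217.] 2.1 18.9 | 71 [ 490. -216.] 0.9 27.4 | 75 [ 494. -214.] 0.2 30.6 | 79 [ 497. -212.] 0.5 29.4 | 83 [ 501. -210.] -0.6 29.5 | 87 [ 504. -209.] -0.8 25.4 | 91 [ 508. -207.] -1.5 15.8 | 95 [ 512. -205.] 0.3 15.8 | 99 [ 515. -203.] 0.2 13.7 | 103 [ 519. -202.] -0.5 10.5 | 107 [ 522. -200.] 0.3 12.6 | 111 [ 526. -198.] 1.7 26.4 | 115 [ 530. -196.] 1.6 30.8 | 119 [ 533. -195.] 0.9 34.0 | 123 [ 537. -193.] 1.3 32.9 | 127 [ 540. -191.] -1.5 29.7 | 131 [ 544. -189.] -2.2 26.5 | 135 [ 548. -188.] 0.8 5.3 |
```

```bash
python3 - <<'E'
from h import *
th=np.radians(6.8);A=np.array([[np.cos(th),np.sin(th)],[-np.sin(th),np.cos(th)]])
S=np.array([.5609,.0011])
for n in("top","side"):
    X=cloud(n,np.load(f"pics/{n}0.npy"))
    m=(X[...,2]>.17)&(X[...,2]<.215);P=X[m]
    L=((P[:,:2]-S)@A.T)*1000
    for x in range(-48,32,5):
        k=(abs(L[:,0]-x)<2.5)&(abs(L[:,1])<35)
        y=np.sort(L[k,1]);
        if len(y)==0: continue
        a=y[y>0];b=y[y<=0]
        print(n,x,"left",np.round(a[[0,-1]],1) if len(a) else None,"right",np.round(b[[0,-1]],1) if len(b) else None,"z",np.percentile(P[k,2],[50,95]).round(4))
    # tongue tip, twin collar region check
    m=(X[...,2]>.19)&(X[...,2]<.212);P=X[m];L=((P[:,:2]-S)@A.T)*1000
    k=(L[:,0]<-50)&(abs(L[:,1]-60)<40)
    if k.any(): print(n,"tongue",L[k].min(0).round(1),L[k].max(0).round(1),np.median(P[k,2]).round(4),"slope",np.degrees(np.arctan(np.polyfit(L[k,0],L[k,1],1)[0])).round(1))
    # twin: highest head points
    m=(X[...,2]>.235)&(X[...,2]<.27);P=X[m];L=((P[:,:2]-S)@A.T)*1000
    k=(abs(L[:,0])<40)&(abs(L[:,1]-150)<40);
    if k.any(): print(n,"twin head",L[k].min(0).round(1),L[k].max(0).round(1),np.median(P[k,2]).round(4))
    m=(X[...,2]>.005)&(X[...,2]<.016);P=X[m];L=((P[:,:2]-S)@A.T)*1000
    k=(L[:,0]>-110)&(L[:,0]<80)&(L[:,1]>-40)&(L[:,1]<260);print(n,"base",L[k].min(0).round(1),L[k].max(0).round(1))
    if n=="top":
        k=k&(L[:,0]<-20)
        ys=range(-20,240,10);F=[(y,L[k&(abs(L[:,1]-y)<5),0].min()) for y in ys if (k&(abs(L[:,1]-y)<5)).any()];print(np.round(F,0).tolist())
E
```

```text
top -43 left [15.3 18.9] right [-18.2 -16. ] z [0.1843 0.1915]
top -38 left [13.9 23.9] right [-22.6 -12.9] z [0.1895 0.1921]
top -33 left [ 9.7 21.5] right [-22.8  -9.9] z [0.1901 0.1918]
top -28 left [ 8.8 22.5] right [-22.2  -8.2] z [0.19   0.1942]
top -23 left [ 8.  23.9] right [-23.  -9.] z [0.1938 0.1966]
top -18 left [ 7.7 23.1] right [-23.6  -7.6] z [0.1944 0.1965]
top -13 left [ 7.6 24.1] right [-22.2  -8.5] z [0.1915 0.1949]
top -8 left [ 8.2 23.7] right [-23.1  -9. ] z [0.1924 0.196 ]
top -3 left [ 7.7 23.2] right [-23.6  -7.6] z [0.1923 0.1954]
top 2 left [ 8.7 24.2] right [-22.5  -8.4] z [0.1928 0.1953]
top 7 left [ 0.3 23.9] right [-23.3  -0.7] z [0.1905 0.1952]
top 12 left [ 0.1 23.1] right [-23.6  -0.2] z [0.1916 0.1954]
top 17 left [ 0.6 24. ] right [-22.5  -0.7] z [0.1937 0.1964]
top 22 left [ 0.1 23.4] right [-23.4  -1.2] z [0.1946 0.1968]
top 27 left [ 1.2 23.3] right [-23.6  -0.2] z [0.1941 0.1974]
top tongue [-99.4  45.9] [-50.3  70.4] 0.2035 slope 15.2
top twin head [ -9.3 135.8] [  6.5 163.4] 0.2456
top base [-99.9 -39.7] [ 77.9 260. ]
[[-20.0, -98.0], [-10.0,
[... 663 characters left out ...]
 z [0.193  0.1942]
side -13 left None right [-21.4  -6.9] z [0.1916 0.194 ]
side -8 left None right [-23.9  -6.5] z [0.1903 0.194 ]
side -3 left None right [-22.1  -6.2] z [0.1901 0.1938]
side 2 left None right [-20.8  -7.1] z [0.1904 0.1942]
side 7 left [3.1 3.1] right [-22.6  -3.2] z [0.19   0.1938]
side 12 left [ 0.3 25.1] right [-23.6  -0.5] z [0.19  0.194]
side 17 left [ 1.9 26.5] right [-22.2  -1.1] z [0.191  0.1943]
side 22 left [ 0.2 25.8] right [-24.9  -0.7] z [0.1931 0.1943]
side 27 left [ 1.6 25.4] right [-22.5  -2.2] z [0.1927 0.1947]
side tongue [-509.7   20.6] [-50.3 100. ] 0.2024 slope -2.3
side twin head [ -7.7 135.9] [  8.3 165.3] 0.2441
side base [-109.9  -36.5] [ 80. 260.]
```

Emit:
play_rows(commands="0.3 -1 0.5 0 0 -0.5;0.4 -1 0.5 0 0 -0.9;0.4 -1 0.5 0 0 -0.9;0.4 -1 0 0 0 -0.9;0.4 -1 0 0 0 -0.9;0.4 -1 0 0 0 -0.9;0.4 -1 0 0 0 -0.9;0.4 -1 0 0 0 -0.9;0.4 -1 0 0 0 -0.9;0.4 -1 0 0 0 -0.9;0.4 -1 0 0 0 -0.9;0.4 -1 0 0 0 -0.9;0.4 -1 0 0 0 -0.9;0.4 -1 0 0 0 -0.9;0.4 -1 0 0 0 -0.9;0.4 -1 0 0 0 -0.9;0.4 -1 0 0 0 -0.9;0.4 -1 0 0 0 -0.9")

```text
time_s: 1.9
tcp_pos: [0.3873, 0.0588, 0.2674]
ee_rot: [[-0.885, -0.465, -0.0], [-0.465, 0.885, 0.0], [0.0, 0.0, -1.0]]
wrist_force: [0.9, 0.5, -0.2]
gripper_width: 0.999
gripper_force: 0.0
```

Emit:
play_rows(commands="0.5 -0.9 0 0 0 -0.16;0.5 -0.9 0 0 0 0;0.5 -0.9 0 0 0 0;0.5 -0.9 0 0 0 0;0.5 -0.9 0 0 0 0;0.6 -1 -0.5 0 0 0;0.6 -1 -1 0 0 0;0.6 -1 -1 0 0 0;0.556 -0.893 -1 0 0 0;0 0 -1 0 0 0;0 0 -1 0 0 0;0 0 -1 0 0 0;0 0 -0.5 0 0 0;0 0 0 0 0 0")

```text
time_s: 3.3
tcp_pos: [0.5308, -0.1914, 0.0546]
ee_rot: [[-0.894, -0.448, -0.007], [-0.448, 0.894, 0.001], [0.006, 0.004, -1.0]]
wrist_force: [-0.7, -0.2, 0.0]
gripper_width: 1.005
gripper_force: 0.0
```

```bash
python3 - <<'E'
from h import *
im=[]
p,d=cams.capture("top");q,e=cams.capture("side");np.save("pics/s1.npy",e)
a=cv2.resize(p[160:300,280:420],(400,400),interpolation=cv2.INTER_CUBIC)
b=cv2.resize(q[170:270,250:350],(400,400),interpolation=cv2.INTER_CUBIC)
cv2.imwrite("pics/pick.png",np.hstack([a,b]))
s=r.sense();print(s["tcp_pos"],s["ee_rot"].round(3)[:2,1])
E
```

```text
[ 0.53326424 -0.19172024  0.05767286] [-0.449  0.894]
```

View pics/pick.png

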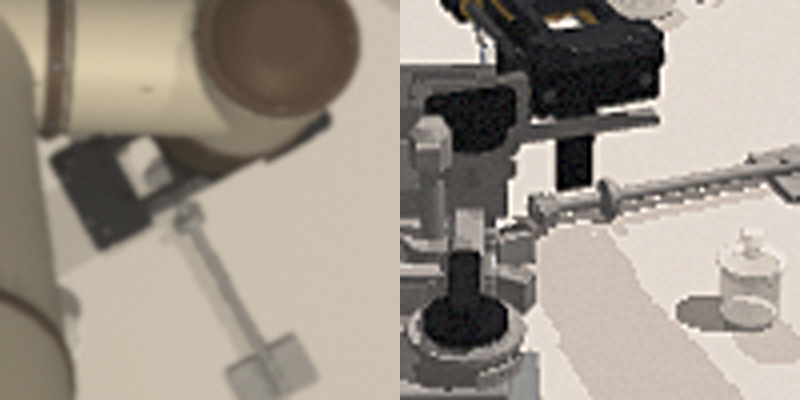

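The gripper's finger line up over the head bar: the bar is at about (187,215) in the left crop, and the finger is over it in the right crop at (570,190). I'll go down and close on it.

Emit:
play_rows(commands="0 -0.04 -0.5 0 0 0;0 0 -0.5 0 0 0;0 0 -0.4 0 0 0;0 0 -0.35 0 0 0;0 0 0 0 0 0;0 0 0 0 0 0")

```text
time_s: 4.0
tcp_pos: [0.5334, -0.1929, 0.0054]
ee_rot: [[-0.894, -0.449, 0.0], [-0.449, 0.894, -0.0], [-0.0, -0.0, -1.0]]
wrist_force: [0.1, 0.1, 0.9]
gripper_width: 1.003
gripper_force: 0.0
```

Emit:
play_rows(commands="0 0 0 0 0 0;0 0 0 0 0 0;0 0 0 0 0 0;0 0 0 0 0 0;0 0 0 0 0 0;0 0 0 0 0 0;0 0 0 0 0 0;0 0 0 0 0 0", grip=22)

```text
time_s: 4.8
tcp_pos: [0.5332, -0.1929, 0.005]
ee_rot: [[-0.894, -0.448, 0.0], [-0.448, 0.894, -0.0], [-0.0, -0.0, -1.0]]
wrist_force: [0.4, -1.3, 0.0]
gripper_width: 0.356
gripper_force: 0.4
```

Emit:
play_rows(commands="0 0 0 0 0 0;0 0 0 0 0 0;0 0 0 0 0 0;0 0 0 0 0 0")

```text
time_s: 5.2
tcp_pos: [0.5332, -0.1928, 0.0051]
ee_rot: [[-0.894, -0.448, 0.0], [-0.448, 0.894, -0.0], [-0.0, -0.0, -1.0]]
wrist_force: [0.1, -0.1, -0.1]
gripper_width: 0.303
gripper_force: 30.0
```

Emit:
play_rows(commands="0 0 0.2 0 0 0;0 0 0.4 0 0 0;0 0 0.6 0 0 0;0 0 0.7 0 0 0;0 0 0.7 0 0 0;0 0 0.7 0 0 0;0 0 0.7 0 0 0;0 0 0.7 0 0 0;0 0 0.7 0 0 0;0 0 0.7 0 0 0;0 0 0.7 0 0 0;0 0 0.7 0 0 0;0 0 0.7 0 0 0;0 0 0.6 0 0 0;0 0 0.4 0 0 0;0 0 0.2 0 0 0;0 0 0 0 0 0")

```text
time_s: 6.9
tcp_pos: [0.533, -0.1927, 0.2875]
ee_rot: [[-0.894, -0.448, 0.001], [-0.448, 0.894, 0.0], [-0.001, -0.0, -1.0]]
wrist_force: [0.6, -0.0, -3.7]
gripper_width: 0.3
gripper_force: 30.0
```

```bash
python3 - <<'E'
from h import *
q,e=cams.capture("side")
cv2.imwrite("pics/lift.png",cv2.resize(q[100:300,180:440],(780,600)))
s=r.sense();print(s["tcp_pos"],s["wrist_force"],s["gripper_width"]*87,s["gripper_force"])
E
```

```text
[ 0.53261584 -0.19258623  0.28653312] [-0.60873011  0.1012523  -3.41686875] 26.14040482565157 29.99974563717842
```

View pics/lift.png

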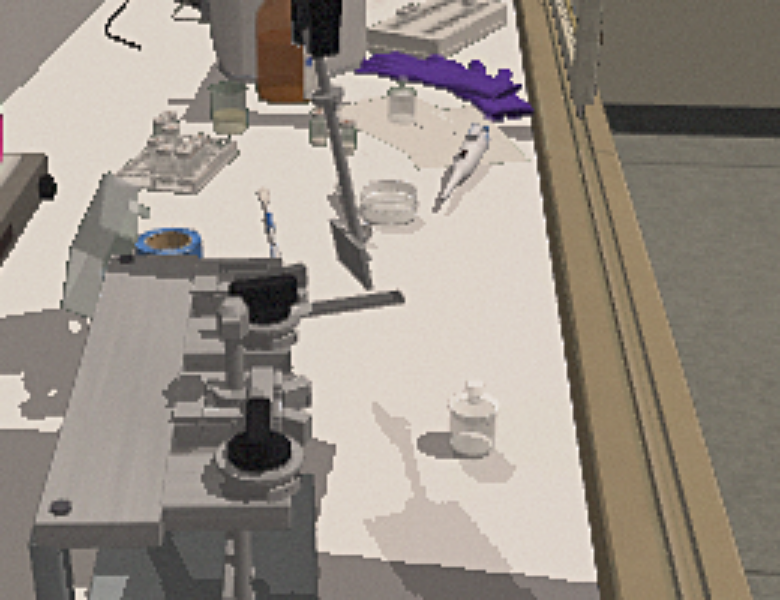

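The paddle hangs from the gripper with its shaft running from about (325,60) to (362,235) in the crop, still tilted. I'll ease the grip in small steps.

Emit:
play_rows(commands="0 0 0 0 0 0;0 0 0 0 0 0;0 0 0 0 0 0", grip=24.5)

```text
time_s: 7.25
tcp_pos: [0.5329, -0.1928, 0.2863]
ee_rot: [[-0.894, -0.448, -0.001], [-0.448, 0.894, 0.0], [0.001, 0.001, -1.0]]
wrist_force: [-0.0, 0.4, -4.1]
gripper_width: 0.3
gripper_force: 30.0
```

Emit:
play_rows(commands="0 0 0 0 0 0;0 0 0 0 0 0;0 0 0 0 0 0", grip=25.5)

```text
time_s: 7.55
tcp_pos: [0.533, -0.1929, 0.287]
ee_rot: [[-0.894, -0.448, -0.0], [-0.448, 0.894, -0.0], [0.0, 0.0, -1.0]]
wrist_force: [-0.3, 0.2, -3.2]
gripper_width: 0.301
gripper_force: 30.0
```

Emit:
play_rows(commands="0 0 0 0 0 0;0 0 0 0 0 0;0 0 0 0 0 0", grip=25.9)

```text
time_s: 7.85
tcp_pos: [0.5331, -0.1928, 0.2871]
ee_rot: [[-0.894, -0.448, 0.0], [-0.448, 0.894, -0.0], [-0.0, -0.0, -1.0]]
wrist_force: [-0.2, -0.1, -3.7]
gripper_width: 0.303
gripper_force: 26.2
```

Emit:
play_rows(commands="0 0 0 0 0 0;0 0 0 0 0 0;0 0 0 0 0 0", grip=26.2)

```text
time_s: 8.15
tcp_pos: [0.5331, -0.1928, 0.2871]
ee_rot: [[-0.894, -0.448, 0.0], [-0.448, 0.894, -0.0], [-0.0, -0.0, -1.0]]
wrist_force: [1.0, 0.1, -4.0]
gripper_width: 0.309
gripper_force: 22.5
```

Emit:
play_rows(commands="0 0 0 0 0 0;0 0 0 0 0 0", grip=26.4)

```text
time_s: 8.35
tcp_pos: [0.533, -0.1928, 0.287]
ee_rot: [[-0.894, -0.448, -0.0], [-0.448, 0.894, 0.0], [0.0, 0.0, -1.0]]
wrist_force: [0.1, -0.3, -4.4]
gripper_width: 0.304
gripper_force: 20.1
```

Emit:
play_rows(commands="0 0 0 0 0 0;0 0 0 0 0 0;0 0 0 0 0 0", grip=26.8)

```text
time_s: 8.65
tcp_pos: [0.5331, -0.1928, 0.287]
ee_rot: [[-0.894, -0.448, -0.0], [-0.448, 0.894, 0.0], [0.0, 0.0, -1.0]]
wrist_force: [-0.1, -0.2, -4.2]
gripper_width: 0.312
gripper_force: 15.0
```

Emit:
play_rows(commands="0 0 0 0 0 0;0 0 0 0 0 0;0 0 0 0 0 0;0 0 0 0 0 0", grip=27.1)

```text
time_s: 9.05
tcp_pos: [0.5331, -0.1928, 0.2871]
ee_rot: [[-0.894, -0.448, 0.0], [-0.448, 0.894, -0.0], [-0.0, -0.0, -1.0]]
wrist_force: [-0.4, 0.2, -3.9]
gripper_width: 0.313
gripper_force: 11.2
```

Emit:
play_rows(commands="0 0 0 0 0 0;0 0 0 0 0 0;0 0 0 0 0 0;0 0 0 0 0 0", grip=27.3)

```text
time_s: 9.45
tcp_pos: [0.5331, -0.1928, 0.287]
ee_rot: [[-0.894, -0.448, 0.0], [-0.448, 0.894, 0.0], [-0.0, -0.0, -1.0]]
wrist_force: [0.7, -0.6, -3.8]
gripper_width: 0.316
gripper_force: 8.7
```

Next is a tilt measurement from the depth cloud of the hanging shaft.

```bash
cat > tilt.py <<'E'
from h import *
def tilt():
    s=r.sense();q,e=cams.capture("side");X=cloud("side",e);T=s["tcp_pos"]
    m=(abs(X[...,0]-T[0])<.12)&(abs(X[...,1]-T[1])<.10)&(X[...,2]<T[2]-.055)&(X[...,2]>T[2]-.145)&(e>0)
    k,l,st,c=cv2.connectedComponentsWithStats(m.astype(np.uint8));i=1+st[1:,4].argmax();P=X[l==i]
    med=np.median(P,0);P=P[np.linalg.norm((P-med)[:,:2],axis=1)<.06]
    fx=np.polyfit(P[:,2],P[:,0],1);fy=np.polyfit(P[:,2],P[:,1],1)
    zb=T[2]+.009
    print("n",len(P),"slope x,y",fx[0].round(3),fy[0].round(3),"tilt",np.hypot(fx[0],fy[0]).round(3),"axis at bar",np.polyval(fx,zb).round(4),(np.polyval(fy,zb)-.005).round(4),"tcp",T.round(4),"F",s["gripper_force"].round(1),"t",s["time_s"])
    # collar: widest z band
    zz=np.arange(T[2]-.08,T[2]-.01,.003)
    A=X[(abs(X[...,0]-T[0])<.04)&(abs(X[...,1]-T[1])<.04)]
    print([(round(float(z-T[2])*1000),round(float(np.ptp(A[abs(A[:,2]-z)<.0015][:,0]))*1000)) for z in zz if (abs(A[:,2]-z)<.0015).sum()>1])
    return q
if __name__=="__main__": tilt()
E
python3 tilt.py
```

```text
Traceback (most recent call last):
  File "tilt.py", line 15, in <module>
    if __name__=="__main__": tilt()
                             ~~~~^^
  File "tilt.py", line 9, in tilt
    print("n",len(P),"slope x,y",fx[0].round(3),fy[0].round(3),"tilt",np.hypot(fx[0],fy[0]).round(3),"axis at bar",np.polyval(fx,zb).round(4),(np.polyval(fy,zb)-.005).round(4),"tcp",T.round(4),"F",s["gripper_force"].round(1),"t",s["time_s"])
                                                                                                                                                                                                     ^^^^^^^^^^^^^^^^^^^^^^^^
AttributeError: 'float' object has no attribute 'round'
```

```bash
sed -i 's/s\["gripper_force"\].round(1)/round(s["gripper_force"],1)/' tilt.py; python3 tilt.py
```

```text
n 147 slope x,y 0.114 0.054 tilt 0.126 axis at bar 0.534 -0.1933 tcp [ 0.5331 -0.1928  0.287 ] F 8.7 t 9.5
[(-80, 7), (-77, 9), (-74, 7), (-71, 7), (-68, 7), (-65, 7), (-62, 7), (-59, 7), (-56, 9), (-53, 9), (-50, 7), (-47, 7), (-41, 21), (-38, 23), (-35, 23), (-32, 16), (-29, 7), (-26, 7), (-23, 7), (-20, 9), (-17, 9), (-14, 7), (-11, 7)]
```

Emit:
play_rows(commands="0 0 0 0 0 0;0 0 0 0 0 0;0 0 0 0 0 0;0 0 0 0 0 0;0 0 0 0 0 0;0 0 0 0 0 0;0 0 0 0 0 0;0 0 0 0 0 0;0 0 0 0 0 0;0 0 0 0 0 0", grip=27.4)

```text
time_s: 10.55
tcp_pos: [0.533, -0.1929, 0.2871]
ee_rot: [[-0.894, -0.448, -0.0], [-0.448, 0.894, -0.0], [0.0, 0.0, -1.0]]
wrist_force: [0.1, 0.5, -3.9]
gripper_width: 0.32
gripper_force: 7.5
```

```bash
python3 tilt.py
```

```text
n 145 slope x,y 0.119 0.063 tilt 0.134 axis at bar 0.5342 -0.1922 tcp [ 0.533  -0.1929  0.2871] F 7.5 t 10.55
[(-80, 7), (-77, 7), (-74, 9), (-71, 9), (-68, 7), (-65, 7), (-62, 7), (-59, 7), (-56, 9), (-53, 9), (-50, 7), (-47, 7), (-41, 21), (-38, 22), (-35, 23), (-32, 11), (-29, 7), (-26, 7), (-23, 10), (-20, 9), (-17, 9), (-14, 6), (-11, 7)]
```

Emit:
play_rows(commands="0 0 0 0 0 0;0 0 0 0 0 0;0 0 0 0 0 0;0 0 0 0 0 0;0 0 0 0 0 0;0 0 0 0 0 0;0 0 0 0 0 0;0 0 0 0 0 0", grip=27.46)

```text
time_s: 11.4
tcp_pos: [0.533, -0.1928, 0.287]
ee_rot: [[-0.894, -0.448, -0.0], [-0.448, 0.894, -0.0], [0.0, -0.0, -1.0]]
wrist_force: [-0.7, 0.1, -2.7]
gripper_width: 0.316
gripper_force: 6.7
```

```bash
python3 tilt.py
```

```text
n 151 slope x,y 0.114 0.057 tilt 0.128 axis at bar 0.5343 -0.1927 tcp [ 0.533  -0.1928  0.287 ] F 6.7 t 11.4
[(-80, 9), (-77, 9), (-74, 7), (-71, 7), (-68, 7), (-65, 7), (-62, 7), (-59, 9), (-56, 9), (-53, 7), (-50, 7), (-47, 7), (-44, 2), (-41, 21), (-38, 22), (-35, 23), (-32, 13), (-29, 7), (-26, 7), (-23, 7), (-20, 9), (-17, 9), (-14, 7), (-11, 7)]
```

Its tilt stays at about 0.13 rad, held by static friction. I'll restore 8 N and turn the hand about the bar to take out the rest, then hold still.

Emit:
play_rows(commands="0 0 0 0 0 0;0 0 0 0.04 -0.08 0;0 0 0 0.07 -0.14 0;0 0 0 0.08 -0.15 0;0 0 0 0.07 -0.14 0;0 0 0 0.05 -0.1 0;0 0 0 0.02 -0.06 0;0 0 0 0 0 0;0 0 0 0 0 0;0 0 0 0 0 0;0 0 0 0 0 0;0 0 0 0 0 0", grip=27.36)

```text
time_s: 12.65
tcp_pos: [0.5332, -0.1927, 0.2869]
ee_rot: [[-0.888, -0.448, 0.1], [-0.446, 0.894, 0.049], [-0.112, -0.001, -0.994]]
wrist_force: [0.4, 0.5, -3.5]
gripper_width: 0.314
gripper_force: 8.0
```

```bash
python3 tilt.py
```

```text
n 152 slope x,y 0.038 0.012 tilt 0.04 axis at bar 0.5338 -0.1937 tcp [ 0.5332 -0.1927  0.2869] F 8.0 t 12.65
[(-80, 7), (-77, 7), (-74, 7), (-71, 7), (-68, 6), (-65, 9), (-62, 9), (-59, 9), (-56, 9), (-53, 9), (-50, 9), (-47, 7), (-44, 12), (-41, 18), (-38, 25), (-35, 23), (-32, 7), (-29, 7), (-26, 7), (-23, 7), (-20, 7), (-17, 6), (-14, 7), (-11, 9)]
```

Emit:
play_rows(commands="0 0 0 0 0 0;0 0 0 0 0 0;0 0 0 0 0 0;0 0 0 0 0 0;0 0 0 0 0 0;0 0 0 0 0 0;0 0 0 0 0 0;0 0 0 0 0 0")

```text
time_s: 13.5
tcp_pos: [0.5331, -0.1928, 0.2871]
ee_rot: [[-0.888, -0.448, 0.1], [-0.446, 0.894, 0.049], [-0.112, -0.001, -0.994]]
wrist_force: [1.6, -0.6, -3.9]
gripper_width: 0.314
gripper_force: 8.0
```

```bash
python3 tilt.py
```

```text
n 149 slope x,y 0.036 0.018 tilt 0.04 axis at bar 0.5334 -0.1932 tcp [ 0.5331 -0.1928  0.2871] F 8.0 t 13.5
[(-80, 7), (-77, 4), (-74, 7), (-71, 7), (-68, 7), (-65, 7), (-62, 9), (-59, 7), (-56, 9), (-53, 9), (-50, 7), (-47, 9), (-44, 4), (-41, 18), (-38, 22), (-35, 23), (-32, 7), (-29, 7), (-26, 7), (-23, 7), (-20, 6), (-17, 7), (-14, 6), (-11, 9)]
```

The paddle is plumb to 0.04 rad and still, 150 mm clear of the carrier. Next I'll firm the grip slightly, turn it to match the fork and move in front of it.

Emit:
play_rows(commands="0 0 0 0 0 0;-0.04 0.14 0 0 0 -0.06;-0.08 0.28 0 0 0 -0.12;-0.12 0.44 0 0 0 -0.18;-0.13 0.46 0 0 0 -0.2;-0.13 0.46 0 0 0 -0.2;-0.13 0.46 0 0 0 -0.2;-0.13 0.46 0 0 0 -0.2;-0.13 0.46 0 0 0 -0.2;-0.13 0.46 0 0 0 -0.2;-0.13 0.46 0 0 0 -0.2;-0.13 0.46 -0.1 0 0 -0.2;-0.13 0.46 -0.2 0 0 -0.18;-0.13 0.46 -0.3 0 0 -0.1;-0.12 0.44 -0.3 0 0 -0.06;-0.08 0.33 -0.3 0 0 0;-0.05 0.22 -0.2 0 0 0;-0.02 0.1 -0.1 0 0 0;0 0 0 0 0 0;0 0 0 0 0 0", grip=26.9)

```text
time_s: 15.55
tcp_pos: [0.4791, 0.0035, 0.2424]
ee_rot: [[-0.987, -0.119, 0.112], [-0.119, 0.993, 0.012], [-0.112, -0.001, -0.994]]
wrist_force: [1.1, 0.7, -3.9]
gripper_width: 0.315
gripper_force: 13.7
```

```bash
cat > fork.py <<'E'
from tilt import *
q=tilt();p,d=cams.capture("top")
th=np.radians(6.8);A=np.array([[np.cos(th),np.sin(th)],[-np.sin(th),np.cos(th)]]);S=np.array([.561,.001])
s=r.sense();T=s["tcp_pos"];X=cloud("side",cams.capture("side")[1])
print("tcp in fork frame",((T[:2]-S)@A.T*1000).round(1),"yaw_y",np.degrees(np.arctan2(s["ee_rot"][1,1],s["ee_rot"][0,1])).round(1))
for z0,z1,nm in((.043,.034,"collar"),(.10,.05,"shaft")):
    m=(abs(X[...,0]-T[0])<.03)&(abs(X[...,1]-T[1])<.03)&(X[...,2]>T[2]-z0)&(X[...,2]<T[2]-z1);L=(X[m][:,:2]-S)@A.T*1000
    print(nm,m.sum(),"x'",np.percentile(L[:,0],[2,50,98]).round(1),"y'",np.percentile(L[:,1],[2,50,98]).round(1),"zrange",X[m][:,2].min().round(4),X[m][:,2].max().round(4))
E
python3 fork.py
```

```text
n 174 slope x,y 0.035 -0.003 tilt 0.035 axis at bar 0.4787 0.002 tcp [0.4791 0.0035 0.2424] F 13.7 t 15.55
[(-80, 10), (-77, 10), (-74, 8), (-71, 8), (-68, 6), (-56, 46), (-53, 45), (-50, 8), (-47, 8), (-41, 28), (-38, 28), (-35, 23), (-32, 7), (-29, 8), (-26, 7), (-23, 7), (-20, 7), (-17, 10), (-14, 9), (-11, 10)]
tcp in fork frame [-81.   12.1] yaw_y 96.8
collar 81 x' [-93.6 -81.7 -70.7] y' [ 6.6 20.4 26.9] zrange 0.2001 0.208
shaft 89 x' [-86.9 -82.8 -78.7] y' [12.6 16.8 19.7] zrange 0.1425 0.1917
```

The hand is 12 mm too far left and the paddle is otherwise well placed. I'll correct that, come to the fork mouth and look.

Emit:
play_rows(commands="0.02 -0.13 0 0 0 0;0.03 -0.14 0 0 0 0;0.1 -0.12 0 0 0 0;0.3 0.03 0 0 0 0;0.3 0.04 0 0 0 0;0.3 0.03 0 0 0 0;0.16 0.02 0 0 0 0;0 0 0 0 0 0;0 0 0 0 0 0")

```text
time_s: 16.6
tcp_pos: [0.5148, -0.0044, 0.2417]
ee_rot: [[-0.987, -0.119, 0.11], [-0.119, 0.993, 0.012], [-0.111, -0.001, -0.994]]
wrist_force: [-0.4, 0.8, -4.4]
gripper_width: 0.311
gripper_force: 13.7
```

```bash
python3 - <<'E'
from fork import *
a=cv2.resize(q[170:270,230:310],(400,500),interpolation=cv2.INTER_CUBIC);b=cv2.resize(p[150:250,200:280],(400,500),interpolation=cv2.INTER_CUBIC)
cv2.imwrite("pics/fork.png",np.hstack([a,b]))
E
```

```text
n 149 slope x,y 0.055 0.008 tilt 0.055 axis at bar 0.5148 -0.0047 tcp [ 0.5148 -0.0044  0.2417] F 13.7 t 16.6
[(-80, 8), (-77, 8), (-65, 20), (-62, 21), (-59, 22), (-56, 46), (-53, 48), (-50, 47), (-47, 45), (-44, 10), (-41, 23), (-38, 24), (-35, 24), (-32, 8), (-29, 7), (-26, 7), (-23, 10), (-20, 10), (-17, 9), (-14, 8), (-11, 8)]
tcp in fork frame [-46.7   0.1] yaw_y 96.9
collar 78 x' [-59.7 -48.1 -36.7] y' [-6.6  8.6 14.5] zrange 0.1995 0.2077
shaft 156 x' [-56.  -47.1 -21.1] y' [-19.6   3.9  22.5] zrange 0.1421 0.1915
```

View pics/fork.png

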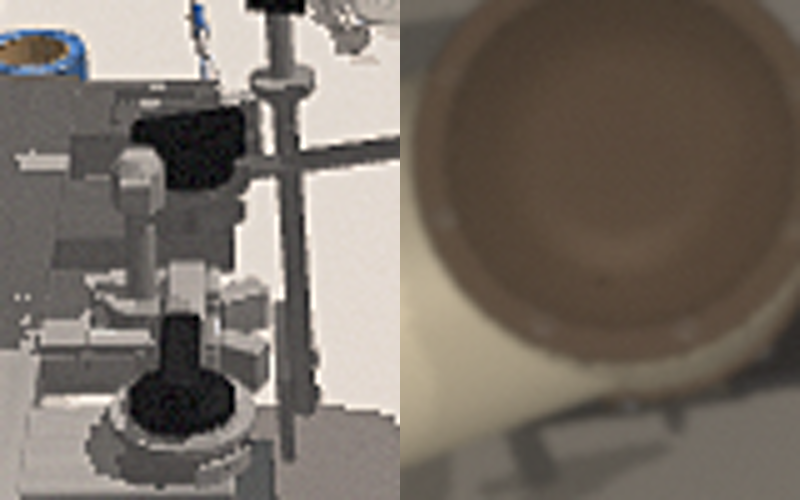

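The paddle hangs just in front of the fork, with its collar at (282,82) in the left crop above the fork level, and it lines up with the slot. I'll slide it in slowly.

Emit:
play_rows(commands="0.1 0.012 0.05 0 0 0;0.2 0.024 0 0 0 0;0.2 0.024 0 0 0 0;0.2 0.024 0 0 0 0;0.2 0.024 0 0 0 0;0.2 0.024 0 0 0 0;0.2 0.024 0 0 0 0;0.15 0.018 0 0 0 0;0.1 0.012 0 0 0 0;0.04 0.004 0 0 0 0;0 0 0 0 0 0;0 0 0 0 0 0")

```text
time_s: 17.95
tcp_pos: [0.5625, 0.0012, 0.2435]
ee_rot: [[-0.987, -0.119, 0.111], [-0.119, 0.993, 0.013], [-0.112, -0.001, -0.994]]
wrist_force: [0.2, -0.3, -4.0]
gripper_width: 0.311
gripper_force: 13.7
```

```bash
python3 fork.py; python3 -c "
from station import r
s=r.sense();print(s['wrist_force'],s['moment'])"
```

```text
n 90 slope x,y 0.546 0.064 tilt 0.55 axis at bar 0.571 0.0954 tcp [0.5625 0.0012 0.2435] F 13.7 t 17.95
[(-68, 66), (-65, 66), (-62, 66), (-59, 66), (-56, 78), (-53, 79), (-50, 58), (-47, 34), (-41, 20), (-38, 22), (-35, 24), (-32, 10), (-29, 9), (-26, 9), (-23, 8), (-20, 8), (-17, 8), (-14, 7), (-11, 8)]
tcp in fork frame [1.6 0.1] yaw_y 96.9
collar 79 x' [-11.7  -0.3  12.4] y' [-7.1  8.1 13.8] zrange 0.2013 0.2094
shaft 228 x' [-26.8  17.   32.5] y' [-21.2   5.1  26.1] zrange 0.174 0.1937
[ 0.70257297  0.24652194 -4.24823191] [-0.00619013  0.12768731  0.04064658]
```

Emit:
play_rows(commands="0 0 -0.06 0 0 0;0 0 -0.08 0 0 0;0 0 -0.08 0 0 0;0 0 -0.06 0 0 0;0 0 -0.04 0 0 0;0 0 -0.02 0 0 0;0 0 0 0 0 0;0 0 0 0 0 0")

```text
time_s: 18.9
tcp_pos: [0.5628, 0.0013, 0.2334]
ee_rot: [[-0.987, -0.12, 0.111], [-0.119, 0.993, 0.013], [-0.112, -0.001, -0.994]]
wrist_force: [-0.2, 0.3, -3.7]
gripper_width: 0.31
gripper_force: 13.7
```

```bash
python3 fork.py|tail -2
```

```text
collar 214 x' [-22.4  13.   31.8] y' [-22.4   3.8  24.4] zrange 0.1905 0.1994
shaft 37 x' [18.5 26.7 32.9] y' [21.7 23.3 25.2] zrange 0.174 0.1832
```

Emit:
play_rows(commands="0 0 -0.02 0 0 0;0 0 -0.02 0 0 0;0 0 -0.02 0 0 0;0 0 0 0 0 0;0 0 0 0 0 0")

```text
time_s: 19.55
tcp_pos: [0.5635, 0.0013, 0.233]
ee_rot: [[-0.986, -0.12, 0.114], [-0.119, 0.993, 0.013], [-0.114, -0.001, -0.993]]
wrist_force: [-2.8, 0.5, 5.0]
gripper_width: 0.311
gripper_force: 13.7
```

Contact came at floor height, well below the lips. I'll release.

Emit:
play_rows(commands="0 0 0 0 0 0;0 0 0 0 0 0;0 0 0 0 0 0", grip=29)

```text
time_s: 19.85
tcp_pos: [0.5626, 0.0013, 0.2309]
ee_rot: [[-0.987, -0.119, 0.11], [-0.119, 0.993, 0.013], [-0.111, -0.001, -0.994]]
wrist_force: [0.1, 0.5, -0.9]
gripper_width: 0.334
gripper_force: 0.0
```

Emit:
play_rows(commands="0 0 0 0 0 0;0 0 0 0 0 0;0 0 0 0 0 0;0 0 0 0 0 0;0 0 0 0 0 0", grip=44)

```text
time_s: 20.35
tcp_pos: [0.5628, 0.0013, 0.2315]
ee_rot: [[-0.987, -0.12, 0.111], [-0.119, 0.993, 0.013], [-0.112, -0.001, -0.994]]
wrist_force: [0.1, 0.4, -0.8]
gripper_width: 0.505
gripper_force: 0.0
```

```bash
python3 - <<'E'
from fork import *
a=cv2.resize(q[170:270,230:310],(480,600),interpolation=cv2.INTER_CUBIC);cv2.imwrite("pics/rel.png",a)
k=(abs(((X[...,:2]-S)@A.T*1000)[...,0])<20)&(abs(((X[...,:2]-S)@A.T*1000)[...,1])<20)&(X[...,2]>.194)
L=((X[k][:,:2]-S)@A.T*1000);z=X[k][:,2]
for a in np.arange(.194,.252,.003):
    j=abs(z-a)<.0015
    if j.sum()>1: print(round(a,3),j.sum(),np.percentile(L[j,0],[0,50,100]).round(1),np.percentile(L[j,1],[0,50,100]).round(1))
print(r.sense()["wrist_force"],r.sense()["gripper_width"]*87)
E
```

```text
n 8 slope x,y 4.298 2.295 tilt 4.872 axis at bar 0.8674 0.1732 tcp [0.5628 0.0013 0.2315] F 0.0 t 20.35
[(-56, 67), (-53, 66), (-50, 66), (-47, 66), (-44, 76), (-41, 80), (-38, 57), (-35, 24), (-32, 18), (-29, 10), (-26, 9), (-23, 8), (-20, 8), (-17, 8), (-14, 8)]
tcp in fork frame [1.8 0.1] yaw_y 96.9
collar 225 x' [-24.8  15.   32.1] y' [-22.7   0.8  25.4] zrange 0.1885 0.1975
shaft 28 x' [19.3 26.  32.9] y' [21.4 23.7 26.2] zrange 0.1739 0.1814
0.194 14 [-16.9   6.6  18.7] [-19.9   7.9  19.5]
0.197 49 [-11.5  -0.1  12. ] [-9.1  5.  15. ]
0.2 10 [-3.8  1.   8.2] [-5.7  4.1  5.2]
0.203 7 [-4.  -0.2  3.8] [3.9 5.3 8. ]
0.206 9 [-4.  -0.2  3.7] [2.3 3.3 5.1]
0.209 6 [-4.  -0.3  5.6] [0.8 3.9 4.1]
0.212 7 [-4.1 -0.5  3.4] [0.9 5.  7.2]
0.215 9 [-4.3 -0.5  5.4] [1.8 3.8 6.4]
0.218 7 [-4.3  1.3  5.1] [1.4 5.7 6.8]
[ 0.29823809  0.82332922 -0.00292471] 43.90901716452687
```

View pics/rel.png

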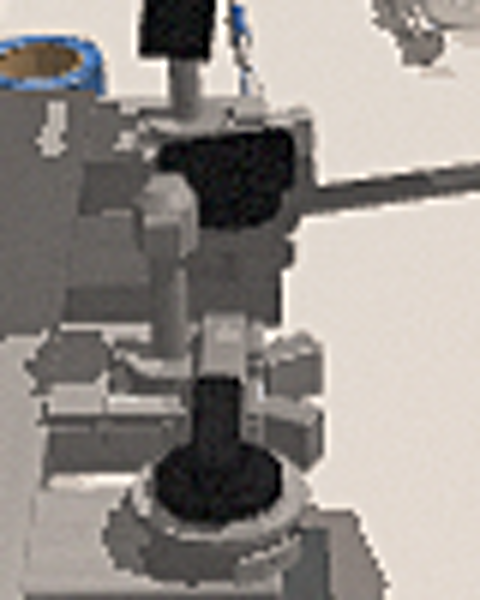

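The released paddle stands upright with its collar home in the pocket: its top is at about 0.198 m and it is centred within 0.5 mm. In the picture the free knob is at (230,180) and the fingers are clear around the head. I'll lift off, level the hand and go over to the knob.

Emit:
play_rows(commands="0 0 0.2 0 0 0;0 0 0.4 0 0 0;0 0 0.5 0 0 0;0 0 0.5 0 0 0;0 0 0.4 0 0 0;0 0 0.2 0 0 0;0 0 0 -0.02 0.19 0.3;0 0 0 -0.02 0.19 0.3;0 0 0 -0.02 0.19 0.3;0 0 0 -0.027 0.175 0.3;-0.1 0.3 0 0 0 0.3;-0.2 0.6 0 0 0 0.3;-0.25 0.7 0 0 0 0;-0.2 0.5 0 0 0 0;-0.107 0.317 0 0 0 0;0 0 0 0 0 0;0 0 0 0 0 0")

```text
time_s: 22.2
tcp_pos: [0.537, 0.0738, 0.2977]
ee_rot: [[-0.925, -0.38, -0.003], [-0.38, 0.925, 0.009], [-0.0, 0.009, -1.0]]
wrist_force: [-0.4, -0.4, 0.5]
gripper_width: 0.506
gripper_force: 0.0
```

```bash
python3 - <<'E'
from h import *
s=r.sense();print(s["tcp_pos"],s["ee_rot"].round(3).tolist(),np.degrees(np.arctan2(s["ee_rot"][1,1],s["ee_rot"][0,1])).round(1),s["joints"].round(1) if hasattr(s["joints"],"round") else s["joints"])
q,e=cams.capture("side");C=cloud("side",e)
m=((q.max(2)<75)&(C[...,2]>.215)&(C[...,2]<.24)&(C[...,0]>.48)&(C[...,0]<.6)&(C[...,1]<.12)&(C[...,1]>.03))
P=C[m];print(m.sum(),cv2.minAreaRect((P[:,:2]*1000).astype(np.float32)))
# seated paddle
th=np.radians(6.8);A=np.array([[np.cos(th),np.sin(th)],[-np.sin(th),np.cos(th)]]);S=np.array([.561,.001])
L=(C[...,:2]-S)@A.T*1000
for a in np.arange(.194,.255,.004):
    j=(abs(L[...,0])<20)&(abs(L[...,1])<22)&(abs(C[...,2]-a)<.002)
    if j.sum()>1: print(round(a,3),j.sum(),np.percentile(L[j][:,0],[0,50,100]).round(1),np.percentile(L[j][:,1],[0,50,100]).round(1))
E
```

```text
[0.53695551 0.07383137 0.29765736] [[-0.925, -0.38, -0.003], [-0.38, 0.925, 0.009], [-0.0, 0.009, -1.0]] 112.4 [ 24.7  11.4  -3.6  -0.6 -75.  -92.2]
159 ((538.0895385742188, 75.927734375), (39.21733856201172, 13.752649307250977), 20.095361709594727)
0.194 60 [-19.    9.3  19.9] [-21.6 -12.   21.6]
0.198 54 [-11.4   0.   11.9] [-9.7  4.9 15.6]
0.202 10 [-3.9  0.9  3.8] [2.6 4.3 6.2]
0.206 10 [-4.  -1.2  3.7] [-0.7  4.7  7.9]
0.21 9 [-4.1 -0.3  3.5] [0.5 3.9 6. ]
0.214 12 [-4.2  1.4  5.5] [-1.   4.1  9.7]
0.218 10 [-4.4 -0.6  5.3] [-0.7  5.1  7.6]
0.222 11 [-4.5 -0.7  5.1] [0.9 4.4 7.1]
0.226 10 [-4.5  1.9  5. ] [0.4 4.2 7.1]
0.23 9 [-6.7 -1.   6.5] [3.6 5.7 7.7]
0.234 11 [-6.9 -1.5  8.5] [ 1.6  6.6 15.3]
0.238 19 [-7.   0.3  8.2] [ 2.8 13.8 17.3]
0.242 20 [-7.2  1.   8. ] [-14.   11.3  16.5]
0.246 29 [-7.2  0.2  8. ] [ 0.8  6.1 13.6]
0.25 10 [-5.3 -0.6  2.4] [-2.4  2.9  7. ]
```

Emit:
play_rows(commands="0 0 -0.3 0.06 0 0;0 0 -0.6 0 0 0;0 0 -0.7 0 0 0;0 0 -0.6 0 0 0;0 0 -0.4 0 0 0;0 0 -0.2 0 0 0;0 0 -0.05 0 0 0;0 0 0 0 0 0;0 0 0 0 0 0")

```text
time_s: 23.15
tcp_pos: [0.5376, 0.0739, 0.2129]
ee_rot: [[-0.925, -0.38, -0.002], [-0.38, 0.925, 0.018], [-0.005, 0.018, -1.0]]
wrist_force: [0.6, 0.4, -0.6]
gripper_width: 0.508
gripper_force: 0.0
```

Emit:
play_rows(commands="0 0 0 0 0 0;0 0 0 0 0 0;0 0 0 0 0 0;0 0 0 0 0 0;0 0 0 0 0 0;0 0 0 0 0 0;0 0 0 0 0 0;0 0 0 0 0 0", grip=6)

```text
time_s: 23.95
tcp_pos: [0.5373, 0.0732, 0.2122]
ee_rot: [[-0.925, -0.38, -0.003], [-0.38, 0.925, 0.017], [-0.003, 0.017, -1.0]]
wrist_force: [1.7, -3.8, 0.5]
gripper_width: 0.131
gripper_force: 29.9
```

Emit:
play_rows(commands="0.01 -0.03 0.04 -0.06 0 0;0 0 0.08 -0.06 0 0;0 0 0.08 0 0 0;0 0 0.07 0 0 0;0 0 0.03 0 0 0;0 0 0 0 0 0;0 0 0 0 0 0")

```text
time_s: 24.65
tcp_pos: [0.5372, 0.0731, 0.2207]
ee_rot: [[-0.925, -0.38, -0.004], [-0.38, 0.925, 0.0], [0.003, 0.002, -1.0]]
wrist_force: [5.1, -0.6, -8.2]
gripper_width: 0.132
gripper_force: 29.9
```

Emit:
play_rows(commands="0.02 0 0 0 0 0.2;0 0 0 0 0 0.4;0 0 0 0 0 0.45;0 0 0 0 0 0.45;0 0 0 0 0 0.45;0 0 0 0 0 0.45;0 0 0 0 0 0.45;0 0 0 0 0 0.45;0 0 0 0 0 0.45;0 0 0 0 0 0.25;0 0 0 0 0 0")

```text
time_s: 25.75
tcp_pos: [0.5372, 0.073, 0.2205]
ee_rot: [[-0.549, -0.836, -0.005], [-0.836, 0.549, -0.002], [0.004, 0.003, -1.0]]
wrist_force: [3.1, -0.5, -11.2]
gripper_width: 0.134
gripper_force: 29.9
```

Emit:
play_rows(commands="0 0 0 0 0 0.25;0 0 0 0 0 0.45;0 0 0 0 0 0.45;0 0 0 0 0 0.45;0 0 0 0 0 0.45;0 0 0 0 0 0.45;0 0 0 0 0 0.45;0 0 0 0 0 0.45;0 0 0 0 0 0.45;0 0 0 0 0 0.45;0 0 0 0 0 0.37;0 0 0 0 0 0;0 0 0 0 0 0")

```text
time_s: 27.05
tcp_pos: [0.5372, 0.0729, 0.2206]
ee_rot: [[0.117, -0.993, -0.003], [-0.993, -0.117, -0.004], [0.003, 0.003, -1.0]]
wrist_force: [2.9, 0.1, -8.1]
gripper_width: 0.13
gripper_force: 29.9
```

```bash
cat > tong.py <<'E'
from h import *
s=r.sense();print(s["time_s"],s["tcp_pos"],"yaw_y",np.degrees(np.arctan2(s["ee_rot"][1,1],s["ee_rot"][0,1])).round(2),"F",s["wrist_force"].round(1),"M",s["moment"].round(3))
q,e=cams.capture("side");C=cloud("side",e)
th=np.radians(6.8);A=np.array([[np.cos(th),np.sin(th)],[-np.sin(th),np.cos(th)]]);S=np.array([.561,.001])
L=(C[...,:2]-S)@A.T*1000
j=(L[...,0]>-35)&(L[...,0]<0)&(L[...,1]<45)&(L[...,1]>-18)&(C[...,2]>.1985)&(C[...,2]<.222)
k,l,st,c=cv2.connectedComponentsWithStats(j.astype(np.uint8))
for y in range(-16,45,6):
    m=j&(abs(L[...,1]-y)<3)
    if m.sum()>2: print(y,m.sum(),"x'",np.percentile(L[m][:,0],[2,50,98]).round(1),"z",np.percentile(C[m][:,2],[5,50,95]).round(4))
cv2.imwrite("pics/tong.png",cv2.resize(q[160:270,220:330],(600,600),interpolation=cv2.INTER_CUBIC))
E
python3 tong.py
```

```text
27.05 [0.53719866 0.07286506 0.2206088 ] yaw_y -173.27 F [ 2.9  0.1 -8.1] M [ 0.015 -0.546  0.018]
-10 6 x' [-17.2 -12.5  -7.9] z [0.2106 0.2111 0.2116]
-4 8 x' [-17.2 -12.7  -8.1] z [0.2106 0.2114 0.2119]
2 9 x' [-17.6 -13.8  -8.2] z [0.2106 0.2114 0.212 ]
8 6 x' [-17.5 -12.9  -8.2] z [0.2105 0.2112 0.2121]
```

The tongue now lies across the fork, and it is raised. I'll lower the knob into its notch.

Emit:
play_rows(commands="0 0 -0.04 0 0 0;0 0 -0.06 0 0 0;0 0 -0.06 0 0 0;0 0 -0.06 0 0 0;0 0 -0.05 0 0 0;0 0 -0.03 0 0 0;0 0 0 0 0 0;0 0 0 0 0 0")

```text
time_s: 27.9
tcp_pos: [0.5374, 0.0728, 0.2122]
ee_rot: [[0.119, -0.993, -0.002], [-0.993, -0.119, -0.004], [0.003, 0.002, -1.0]]
wrist_force: [-3.8, 0.9, -3.9]
gripper_width: 0.134
gripper_force: 29.9
```

```bash
python3 tong.py
```

```text
27.9 [0.53742876 0.07281314 0.21224707] yaw_y -173.18 F [-3.8  0.9 -3.9] M [0.37  1.307 0.023]
-10 5 x' [-17.  -13.3  -9.6] z [0.2021 0.2032 0.2033]
-4 7 x' [-17.1 -11.5  -7.8] z [0.2026 0.2031 0.2038]
2 11 x' [-17.4 -13.5  -7.7] z [0.2026 0.2031 0.2041]
8 6 x' [-17.2 -12.7  -8.1] z [0.2023 0.2028 0.2032]
```

Emit:
play_rows(commands="0 0 0 0 0 0;0 0 0 0 0 0;0 0 0 0 0 0;0 0 0 0 0 0;0 0 0 0 0 0", grip=34)

```text
time_s: 28.45
tcp_pos: [0.5386, 0.0729, 0.2126]
ee_rot: [[0.119, -0.993, 0.001], [-0.993, -0.119, -0.003], [0.003, -0.001, -1.0]]
wrist_force: [0.5, 0.1, 0.4]
gripper_width: 0.378
gripper_force: 0.0
```

Emit:
play_rows(commands="0 0 0.2 0 0 0;0 0 0.5 0 0 0;0 0 0.8 0 0 0;0 0 1 0 0 0;0 0 1 0 0 0;-0.5 0 0.5 0 0 0;-1 0 0 0 0 0;-1 0 0 0 0 0;-1 0.3 0 0 0 0;-0.5 0.3 0 0 0 0;0 0 0 0 0 0;0 0 0 0 0 0")

```text
time_s: 29.65
tcp_pos: [0.4182, 0.091, 0.3328]
ee_rot: [[0.12, -0.993, 0.001], [-0.993, -0.12, -0.003], [0.003, -0.0, -1.0]]
wrist_force: [-0.2, 0.1, 0.1]
gripper_width: 0.392
gripper_force: 0.0
```

```bash
python3 tong.py; python3 - <<'E'
from h import *
p,_=cams.capture("top");q=cv2.imread("pics/tong.png")
cv2.imwrite("pics/end.png",np.hstack([cv2.resize(q,(420,420)),cv2.resize(p[140:310,100:270],(380,420))if 0 else cv2.resize(p[140:310,160:315],(380,420))]))
E
```

```text
29.65 [0.41822894 0.09104276 0.33279357] yaw_y -173.12 F [-0.2  0.1  0.1] M [ 0.06  -0.015 -0.002]
-10 7 x' [-19.  -15.3  -7.6] z [0.2014 0.2029 0.2034]
-4 9 x' [-18.9 -11.4  -7.9] z [0.2015 0.2026 0.2032]
2 32 x' [-19.3  -4.   -0.3] z [0.2015 0.2047 0.218 ]
8 17 x' [-18.8  -2.5  -0.2] z [0.202  0.2051 0.2208]
```

View pics/end.png

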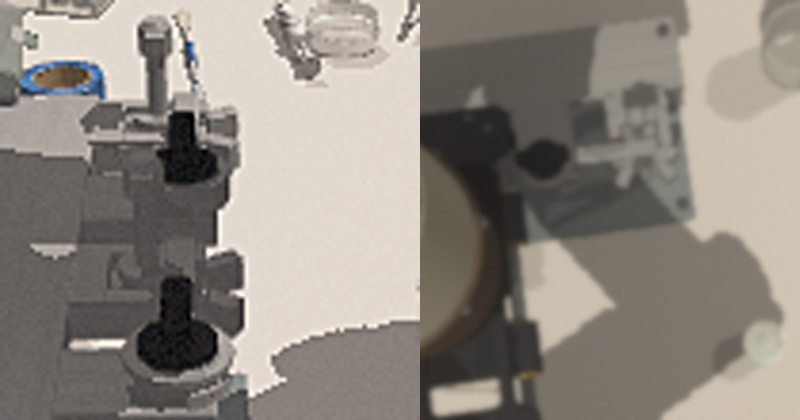

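Both views show the tongue lying across the free fork over the collar, at about (615,150) in the right half. Its top is at 0.203 m, so the knob is fully down. The paddle stands upright like its twin and the robot is clear, so I'm handing the job in.

```bash
python3 -c "
from station import r
print(r.finish_job())"
```

```text
the job is handed in; nothing more can be done
None
```

The paddle is seated in the right-hand fork with its knob locked down over the collar; I handed the job in at about 30 s on the robot's clock, with the arm clear and without touching the bottle, beaker or timer, though no verdict came back.

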